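# Key in the queued sample tubes and start the run

### The job

Enter the three tubes of the small white rack on the keypad: going from the rack's black-banded end, press the key of each tube's cap colour fully down and let it come back up, one key at a time and in that order, then press the white start bar the same way. Press no other key, and leave the tubes as they stand.

Things in the scene. Friction and masses are not known exactly. Their poses are not given: they have to be found in the camera images.
- keypad: fixed flat cream keypad with a black face, 160 x 300 mm (x by y), 40 mm high, origin under its centre; x runs from the edge with the start bar to the edge with the colour keys. Along its line x = +20 mm stand five round colour keys 52 mm apart (y = -104 to +104 mm), in an order that changes
- queue: fixed small white block rack, 150 x 44 mm, 50 mm high, origin under its centre, at any yaw, at the left or right of the keypad. The end at its -x is wrapped in a black band 30 mm wide: places are counted from that end
- foam: fixed cream rack, 100 x 150 mm, 50 mm high, origin under its centre, holding the two tubes that are not to be entered (and two fixed tall tubes with white and grey caps); on the other side of the keypad
- start_top (a point): centre of the top of the white start bar, 26 x 92 mm (the keypad's x by y), at keypad x = -45 mm, 58 mm above the table when up, 51 mm fully down (7 mm travel, about 1.5 N to begin and 4 N at the bottom; springs back)
- slot1 (a point): mouth of place 1 of the small rack, 22 mm before the rack centre, next to the black band
- slot2 (a point): mouth of place 2 of the small rack, 16 mm past the rack centre
- slot3 (a point): mouth of place 3 of the small rack, 54 mm past the rack centre, farthest from the band
- tube_purple: closed sample tube, 100 mm tall, 16 mm thick, white label, purple cap 24 mm wide; stands in a hole of one of the two racks, cap top 110 mm above the table; origin under its foot
- key_purple_top (a point): centre of the top of the purple key, round, 30 mm wide, 58 mm above the table when up (18 mm above the keypad's face), 51 mm fully down (7 mm travel, pressed straight down, about 1.5 N to begin and 4 N at the bottom; springs back)
- flag_purple (a joint): white tell-tale pin, 8 mm wide, 32 mm behind the purple key (towards the keypad's +x), m: 0 standing 7.5 mm above the keypad (not entered); the key drives it down during the last 5 mm of its travel, and it stays down (about 0.005, entered)
- tube_green: closed sample tube, 100 mm tall, 16 mm thick, white label, green cap 24 mm wide; stands in a hole of one of the two racks, cap top 110 mm above the table; origin under its foot
- key_green_top (a point): centre of the top of the green key, round, 30 mm wide, 58 mm above the table when up (18 mm above the keypad's face), 51 mm fully down (7 mm travel, pressed straight down, about 1.5 N to begin and 4 N at the bottom; springs back)
- flag_green (a joint): white tell-tale pin, 8 mm wide, 32 mm behind the green key (towards the keypad's +x), m: 0 standing 7.5 mm above the keypad (not entered); the key drives it down during the last 5 mm of its travel, and it stays down (about 0.005, entered)
- tube_red: closed sample tube, 100 mm tall, 16 mm thick, white label, red cap 24 mm wide; stands in a hole of one of the two racks, cap top 110 mm above the table; origin under its foot
- key_red_top (a point): centre of the top of the red key, round, 30 mm wide, 58 mm above the table when up (18 mm above the keypad's face), 51 mm fully down (7 mm travel, pressed straight down, about 1.5 N to begin and 4 N at the bottom; springs back)
- flag_red (a joint): white tell-tale pin, 8 mm wide, 32 mm behind the red key (towards the keypad's +x), m: 0 standing 7.5 mm above the keypad (not entered); the key drives it down during the last 5 mm of its travel, and it stays down (about 0.005, entered)
- tube_yellow: closed sample tube, 100 mm tall, 16 mm thick, white label, yellow cap 24 mm wide; stands in a hole of one of the two racks, cap top 110 mm above the table; origin under its foot
- key_yellow_top (a point): centre of the top of the yellow key, round, 30 mm wide, 58 mm above the table when up (18 mm above the keypad's face), 51 mm fully down (7 mm travel, pressed straight down, about 1.5 N to begin and 4 N at the bottom; springs back)
- flag_yellow (a joint): white tell-tale pin, 8 mm wide, 32 mm behind the yellow key (towards the keypad's +x), m: 0 standing 7.5 mm above the keypad (not entered); the key drives it down during the last 5 mm of its travel, and it stays down (about 0.005, entered)
- tube_blue: closed sample tube, 100 mm tall, 16 mm thick, white label, light blue cap 24 mm wide; stands in a hole of one of the two racks, cap top 110 mm above the table; origin under its foot
- key_blue_top (a point): centre of the top of the light blue key, round, 30 mm wide, 58 mm above the table when up (18 mm above the keypad's face), 51 mm fully down (7 mm travel, pressed straight down, about 1.5 N to begin and 4 N at the bottom; springs back)
- flag_blue (a joint): white tell-tale pin, 8 mm wide, 32 mm behind the light blue key (towards the keypad's +x), m: 0 standing 7.5 mm above the keypad (not entered); the key drives it down during the last 5 mm of its travel, and it stays down (about 0.005, entered)
There are look-alikes about, which are no part of the job. What is shaped like the tube_yellow but pink is not meant.

How it is judged:
By the outcome, as a careful person would: the job done as asked, in the order asked, and still so for the second after the job is handed in, with the robot touching nothing.
It also fails if it takes over 48 s, if anything falls off the work surface, if the arm or the gripper's body presses on something with over 40 N, if the wrist force passes 120 N, or if a joint passes its speed limit or range.

### The arm

A 7-joint arm with a two-finger parallel gripper is mounted at the origin on the work surface. World frame = base frame: x ahead of the robot, y to its left, z up, the work surface at z = 0. Lengths are in m, angles in rad, forces in N, time in s.
With the tool pointing down it reaches from about 0.4 to 0.85 m from the base axis. Payload 4.4 kg.
Tool frame: the origin (TCP) lies where the fingers leave the gripper's body, on its centre line; the fingertips stand 97 mm ahead of it and the grasp point (between the pads) lies 78 mm ahead of it; x points along the fingers, y is the direction in which the jaws open and shut, and the axes are right-handed (so a half turn about x gives the same grasp; the last joint's range is limited). The gripper opens to 94 mm and grips with 3 to 60 N. Pads are 16 mm wide; open, the fingers measure 119 mm over their backs; the gripper's body (75 mm by 177 mm) begins 78 mm behind the grasp point.
Start: joints at [-1.196, 0.628, 0.038, 1.517, -0.027, 0.996, -0.02], TCP at [0.277, 0.588, 0.303] pointing down, gripper open.
Joint ranges: [-3.06, 3.06], [-0.37, 2.12], [-1.25, 1.32], [0.18, 2.47], [-1.1, 4.24], [0.23, 1.98], [-2.94, 2.94]. Speed limits (rad/s): [2.57, 2.57, 3.14, 3.14, 3.14, 3.14, 3.14].

### API

Orientations are given as [roll, pitch, yaw] about the fixed x, y, z axes, in that order (R = Rz(yaw) Ry(pitch) Rx(roll)).
In Python, from bench import * gives the robot as it stands.
- The arm moves only by the shell command python3 -m pendant 'ROWS' [FORCE]. ROWS is JSON, a list that holds one entry, the list of rows, each a list of 7 numbers: the opening in per cent of the stroke, from 0 (shut) to 100 (fully open), then the shift along the tool's x, y, z in cm, then the turn, a rotation vector about the tool's x, y, z in rad. A call has 1 to 5 rows; each row is the pose to reach, as a shift and turn from the pose commanded when the call began, along the tool's axes at that moment; what a row does not reach only later rows make up. A row lasts 1/8 s, in which the tool goes at most 62.5 mm and 10.7 degrees, less where a joint would pass 70% of its speed; a pose out of reach is approached as far as the arm can. A call with a gripper value outside its range is refused whole. The fingers move at their own pace and stop on an object; FORCE is the grip in N (left out, the last holds). Time passes only in rows, so rows that repeat a pose let the fingers close. It gives the time, the measured TCP pose, the force and the opening at its end, in the units of the state.
- get_obs(): the state, without advancing time (a new reading comes with each control period).
- grab_frame(name): name is "scene" or "top" or "wrist"; returns a dict with "frame" (400x640x3 uint8, blue, green, red), "fx", "fy", "cx", "cy" (pixels), "xyz" and "rotation" of the camera in the world. Camera axes: x right, y down, z forward; pixel columns grow to the right and rows downward; lengths in m; the calibration is good to about 2 mm. A picture is of the moment at which its call begins. There is no depth.
- job_done(): hands the job in, once; it reports no verdict.
The state is a dict: "time_s": time; "joint_pos": joint angles; "joint_velocities": joint speeds; "joint_torque": joint torques, N m; "position": TCP position; "eef_rot": TCP orientation; "ft_force": force on the tool from outside, world axes, zero at the start; "ft_torque": the same for the moment, N m; "gripper_width": opening from 0.0 (shut) to 1.0 (fully open).
Only numpy, scipy, OpenCV 4.12 (cv2) and the standard library are available. Lean on these libraries where they do the work, as an engineer would, in place of code of your own. Each camera call takes 0.05 s, during which the arm holds its last target. There are 200 camera calls.

## Working session

There is one attempt and no reset: what is moved stays moved. The work goes in short steps, Python scripts to look and compute and a shell command to move; the robot and the scene stay as the last step left them, time stands still between calls to the robot, and variables do not carry over. Pictures are saved under pics/ and viewed, about 8 in all and at most 12, crops included, and the job is handed in when it is done.

```bash
mkdir -p pics; python3 - <<'E'
from bench import *
import cv2,pickle,numpy as np
d={n:grab_frame(n) for n in("top","scene")}
pickle.dump(d,open("f.pkl","wb"))
for n in d:
    cv2.imwrite(f"pics/{n}0.png",d[n]["frame"]); print(n,d[n]["xyz"],np.round(d[n]["rotation"],3).tolist(),d[n]["fx"],d[n]["cx"],d[n]["cy"])
o=get_obs();print(o["time_s"],o["position"],o["eef_rot"],o["gripper_width"])
E
```

```text
top [0.23376397 0.01633351 1.620774  ] [-3.007, 0.018, -1.588] 509.193468401738 327.6893922513041 200.25490465468764
scene [1.29283366 0.40575253 0.75256848] [-2.223, -0.0, 1.996] 375.7460853394242 323.72088801099346 204.56576785235632
0.1 [0.27709395 0.58750689 0.30185812] [-1.55670266  1.56910046 -1.99746109] 0.9998041903543958
```

View pics/top0.png

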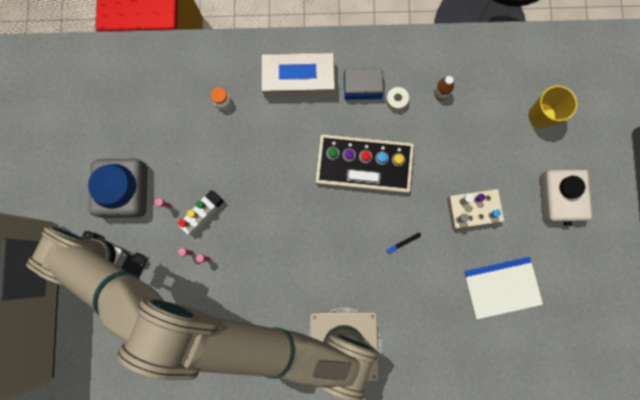

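View pics/scene0.png

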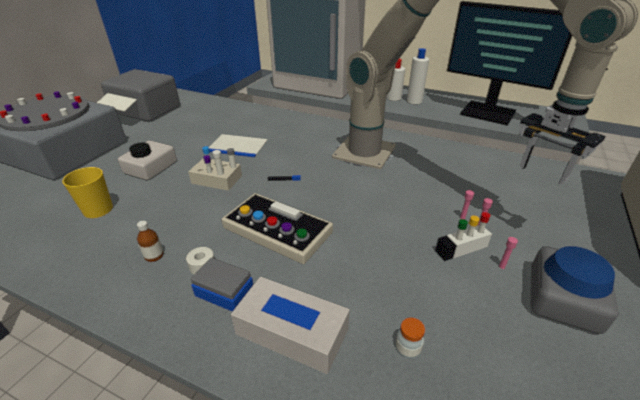

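Top view: the queue has its black end at (215,198), then green (200,204), yellow (191,213) and red (182,223). The keys from left to right are green (333,153), purple (349,155), red (366,156), light blue (382,158) and yellow (399,159), with the start bar at (363,176).
Look-alikes: pink tubes at (160,202), (183,252) and (201,259), and foam-rack caps at (480,198) and (496,214). Only the caps in the white rack with the black band count.

```bash
cat > h.py <<'E'
from bench import *
import cv2,numpy as np
from scipy.spatial.transform import Rotation as Ro
def rot(e): return Ro.from_euler('xyz',e).as_matrix()
def ray(f,u,v,z):
    d=rot(f["rotation"])@np.array([(u-f["cx"])/f["fx"],(v-f["cy"])/f["fy"],1]); c=np.array(f["xyz"])
    return c+d*(z-c[2])/d[2]
def proj(f,p):
    q=rot(f["rotation"]).T@(np.array(p)-f["xyz"]); return np.array([f["cx"]+f["fx"]*q[0]/q[2],f["cy"]+f["fy"]*q[1]/q[2]])
def blob(f,roi,smin=110,vmin=60):  # coloured blobs in roi: (u,v,hue,area)
    x0,y0,x1,y1=roi; h=cv2.cvtColor(f["frame"][y0:y1,x0:x1],cv2.COLOR_BGR2HSV)
    m=((h[...,1]>smin)&(h[...,2]>vmin)).astype(np.uint8)
    n,l,s,c=cv2.connectedComponentsWithStats(m)
    return [(c[i][0]+x0,c[i][1]+y0,int(np.median(h[...,0][l==i])),s[i][4]) for i in range(1,n) if s[i][4]>15]
def to_tool(target,tipoff=0.097):
    o=get_obs();R=rot(o["eef_rot"]);return R.T@(np.array(target)-(o["position"]+R[:,0]*tipoff))*100
E
python3 - <<'E'
from h import *
import pickle
d=pickle.load(open("f.pkl","rb"))
for n,roi,rq in(("top",(315,142,412,172),(172,190,225,235)),("scene",(225,195,330,250),(438,205,495,250))):
    f=d[n]
    print(n)
    for b in blob(f,roi,90,50): print(np.round(b,1),ray(f,b[0],b[1],.058).round(4))
    for b in blob(f,rq,90,50): print(' q',np.round(b,1),ray(f,b[0],b[1],.11).round(4))
f=d["top"];g=cv2.cvtColor(f["frame"],cv2.COLOR_BGR2GRAY)[168:185,340:388]
m=(g>150).astype(np.uint8);n,l,s,c=cv2.connectedComponentsWithStats(m)
for i in range(1,n):
  if s[i][4]>40:print("bar",c[i]+[340,168],s[i],ray(f,*(c[i]+[340,168]),.058))
o=get_obs();print(rot(o["eef_rot"]).round(3))
a=cv2.resize(f["frame"][180:245,140:230],None,fx=5,fy=5,interpolation=2)
b=cv2.resize(d["scene"]["frame"][180:275,425:520],None,fx=3.42,fy=3.42,interpolation=2)[:325]
cv2.imwrite("pics/crop.png",np.hstack([a,b]))
E
```

```text
top
[332.4 152.   66.   59. ] [0.5981 0.0228 0.058 ]
[348.9 153.8 138.   67. ] [ 0.5914 -0.0287  0.058 ]
[365.4 155.1   0.   87. ] [ 0.586  -0.0804  0.058 ]
[381.8 156.8 102.   85. ] [ 0.5794 -0.1313  0.058 ]
[398.6 158.3  23.   97. ] [ 0.5737 -0.1837  0.058 ]
 q [199.5 203.9  66.   38. ] [0.4353 0.425  0.11  ]
 q [190.7 213.2  25.   58. ] [0.4076 0.451  0.11  ]
 q [181.8 222.8   0.   58. ] [0.3794 0.4771 0.11  ]
scene
[244.3 208.8  22.   88. ] [ 0.5814 -0.1782  0.058 ]
[257.5 214.4 102.   93. ] [ 0.5877 -0.1275  0.058 ]
[271.6 220.3   1.   95. ] [ 0.5941 -0.0757  0.058 ]
[286.1 226.3 138.   85. ] [ 0.6004 -0.0248  0.058 ]
[301.4 232.7  68.   81. ] [0.6067 0.0272 0.058 ]
 q [463.3 218.   70.  133. ] [0.4254 0.4255 0.11  ]
 q [480.5 216.7  22.  243. ] [0.4003 0.467  0.11  ]
bar [363.0411985 175.3071161] [  8   2  31  11 267] [ 0.52200224 -0.07113731  0.058     ]
[[-0.001  0.427  0.904]
 [-0.002  0.904 -0.427]
 [-1.    -0.002  0.   ]]
```

View pics/crop.png

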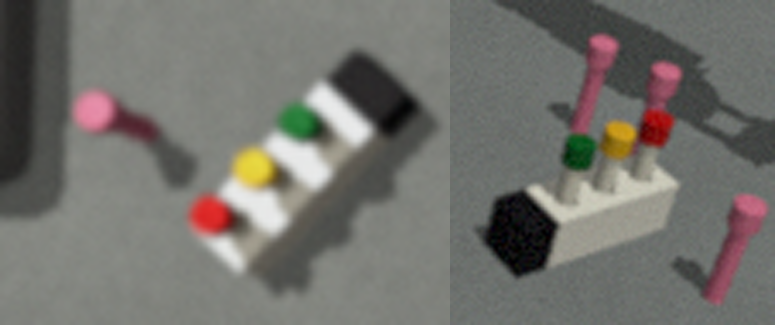

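The crop confirms the order: green, yellow, red from the black band. The target keys are green (332,152), yellow (399,158) and red (365,155) in the top view. I'll move with the fingers shut.

```bash
python3 -m pendant '[[[0,0,-3.5,5,0,0,0],[0,0,-7,10,0,0,0],[0,0,-10.5,15,0,0,0],[0,0,-14,20,0,0,0],[0,0,-17.5,25,0,0,0]]]' 20
python3 -m pendant '[[[0,0,-3.5,5,0,0,0],[0,0,-7,10,0,0,0],[0,0,-10.5,15,0,0,0],[0,0,-14,20,0,0,0],[0,0,-17.5,25,0,0,0]]]'
python3 -m pendant '[[[0,0,-2,3,0,0,0],[0,0,-2,3,0,0,0]]]'
python3 - <<'E'
from h import *
w=grab_frame("wrist");t=grab_frame("top")
cv2.imwrite("pics/w1.png",w["frame"])
for b in blob(w,(0,0,640,400),90,50):
  if b[3]>200: print(np.round(b,1),ray(w,b[0],b[1],.058).round(4))
print(w["xyz"],get_obs()["position"],get_obs()["ft_force"],to_tool([.600,.0238,.085]))
E
```

```text
time_s: 0.72
position: [0.4294, 0.3211, 0.3025]
eef_rot: [-1.664, 1.571, -2.105]
ft_force: [0.4, 0.8, 0.0]
gripper_width: 0.504
time_s: 1.35
position: [0.5808, 0.0563, 0.3024]
eef_rot: [-3.07, 1.57, 2.773]
ft_force: [-0.1, 0.8, -1.2]
gripper_width: 0.006
time_s: 1.6
position: [0.5996, 0.0231, 0.3021]
eef_rot: [-1.224, 1.569, -1.671]
ft_force: [0.1, 0.3, 0.1]
gripper_width: 0.006
[ 78.4  22.3 110.  639. ] [ 0.3273 -0.1284  0.058 ]
[321.3 189.9  66.  418. ] [0.5991 0.0237 0.058 ]
[281.5 202.8 138.  439. ] [ 0.5927 -0.027   0.058 ]
[242.4 216.    0.  490. ] [ 0.5867 -0.0784  0.058 ]
[204.4 228.4  99.  501. ] [ 0.5805 -0.1293  0.058 ]
[167.4 240.6  27.  537. ] [ 0.5743 -0.1802  0.058 ]
[320.9 306.6  19.  599. ] [ 0.744  -0.0462  0.058 ]
[ 479.2  336.2  109.  2645. ] [0.8809 0.1319 0.058 ]
[ 281.3  354.7   19.  3381. ] [ 0.79   -0.1304  0.058 ]
[0.53564806 0.05392438 0.38470954] [0.59824542 0.02773997 0.30214591] [-0.33184123  0.5291048  -0.42536955] [12.01395914 -0.28545117  0.36331254]
```

View pics/w1.png

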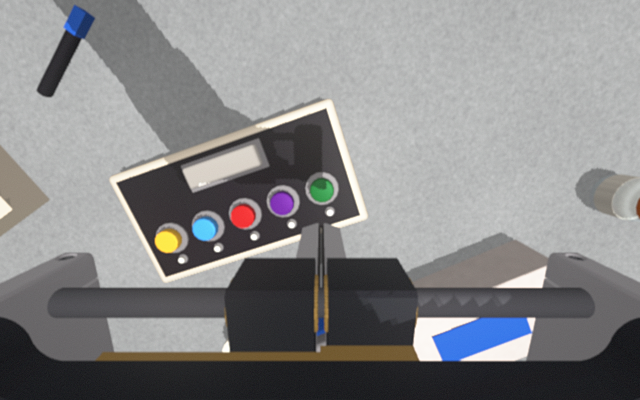

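The wrist view shows the green key at (321,190), red at (242,216) and yellow at (167,241), all agreeing with the top view to 1–3 mm. Descending over green.

```bash
python3 -m pendant '[[[0,5,-0.3,0.35,0,0,0],[0,10,-0.3,0.35,0,0,0],[0,13,-0.3,0.35,0,0,0],[0,13,-0.3,0.35,0,0,0]]]'
python3 - <<'E'
from h import *
for i in range(3): print(to_tool([.600,.0238,.058]),get_obs()["ft_force"]); 
t=grab_frame("wrist");print(to_tool([.600,.0238,.058]),get_obs()["ft_force"])
E
```

```text
time_s: 2.2
position: [0.5985, 0.0251, 0.1706]
eef_rot: [-2.837, 1.565, 3.008]
ft_force: [-0.3, 0.3, 0.4]
gripper_width: 0.008
[ 1.55665894 -0.03437069  0.25570509] [-0.31817959  0.3321672   0.39592936]
[ 1.55665894 -0.03437069  0.25570509] [-0.31817959  0.3321672   0.39592936]
[ 1.55665894 -0.03437069  0.25570509] [-0.31817959  0.3321672   0.39592936]
[ 1.73385625 -0.08048052  0.075719  ] [-0.33893704 -0.464239    0.16366163]
```

```bash
python3 -m pendant '[[[0,1.4,-0.05,0.1,0,0,0],[0,1.9,-0.05,0.1,0,0,0],[0,2.3,-0.05,0.1,0,0,0],[0,2.4,-0.05,0.1,0,0,0],[0,2.4,-0.05,0.1,0,0,0]]]'
python3 - <<'E'
from h import *
w=grab_frame("wrist");cv2.imwrite("pics/w2.png",cv2.resize(w["frame"][60:330,150:480],None,fx=2,fy=2))
E
```

```text
time_s: 2.88
position: [0.6017, 0.0223, 0.1491]
eef_rot: [0.903, 1.57, 0.462]
ft_force: [-0.2, 1.2, 3.2]
gripper_width: 0.006
```

View pics/w2.png

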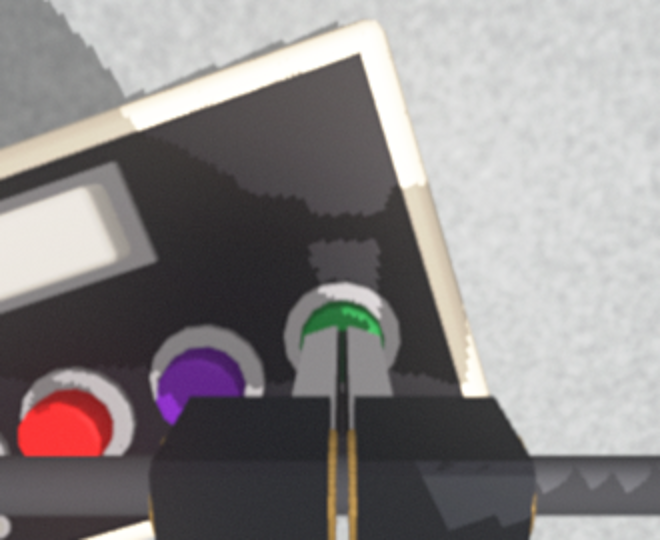

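The fingers sit on the green key at crop (342,335) and it is partly down at 3.2 N. Pressing on to the stop.

```bash
python3 -m pendant '[[[0,0.2,0,0,0,0,0],[0,0.3,0,0,0,0,0],[0,0.3,0,0,0,0,0]]]'
```

```text
time_s: 3.3
position: [0.6017, 0.0223, 0.1482]
eef_rot: [0.817, 1.569, 0.376]
ft_force: [-4.2, 0.8, 20.8]
gripper_width: 0.004
```

```bash
python3 -m pendant '[[[0,-3.5,0,0,0,0,0],[0,-4.5,-4.9,1.6,0,0,0],[0,-4.5,-9.8,3.3,0,0,0],[0,-4.5,-14.7,4.9,0,0,0],[0,-4.5,-19.6,6.5,0,0,0]]]'
python3 -m pendant '[[[0,0,0,0,0,0,0]]]'
python3 - <<'E'
from h import *
w=grab_frame("wrist");cv2.imwrite("pics/w3.png",w["frame"])
for b in blob(w,(0,0,640,400),90,50):
  if b[3]>150: print(np.round(b,1),ray(w,b[0],b[1],.058).round(4))
print(to_tool([.5755,-.1815,.058]),get_obs()["ft_force"])
E
```

```text
time_s: 3.92
position: [0.5757, -0.1849, 0.1903]
eef_rot: [-2.288, 1.57, -2.729]
ft_force: [0.5, -1.0, 0.4]
gripper_width: 0.005
time_s: 4.05
position: [0.5744, -0.1897, 0.1902]
eef_rot: [-1.518, 1.567, -1.968]
ft_force: [-0.8, -0.4, 1.1]
gripper_width: 0.003
[ 587.   131.1   67.  1610. ] [0.5979 0.0201 0.058 ]
[ 518.8  153.3  138.  1435. ] [ 0.5919 -0.0304  0.058 ]
[ 453.2  174.7    0.  1270. ] [ 0.5858 -0.081   0.058 ]
[ 389.7  195.    98.  1106. ] [ 0.5794 -0.1318  0.058 ]
[329.2 212.3  21.  904. ] [ 0.5716 -0.1812  0.058 ]
[315.5 302.2  19.  242. ] [ 0.6412 -0.2276  0.058 ]
[326.  302.9  19.  258. ] [ 0.6458 -0.2195  0.058 ]
[ 493.4  342.9  110.  2797. ] [ 0.7497 -0.099   0.058 ]
[ 281.5  354.7   19.  3388. ] [ 0.6774 -0.2806  0.058 ]
[ 3.51700796  0.4191561  -0.16363544] [ 0.00977597 -0.1584726  -0.74053913]
```

View pics/w3.png

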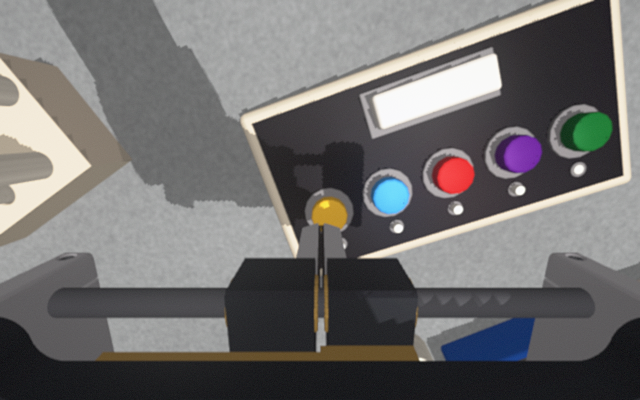

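Green has sprung back and its pin at (578,170) is flush, while the others still stand. The fingers are at (322,235), about 4 mm to the left of the yellow key's centre (329,212). I'll shift over and press.

```bash
python3 -m pendant '[[[0,2,0.4,-0.1,0,0,0],[0,3.4,0.4,-0.1,0,0,0],[0,4.1,0.4,-0.1,0,0,0],[0,4.5,0.4,-0.1,0,0,0],[0,4.5,0.4,-0.1,0,0,0]]]'
python3 - <<'E'
from h import *
w=grab_frame("wrist");cv2.imwrite("pics/w4.png",cv2.resize(w["frame"][100:330,200:530],None,fx=2,fy=2));print(get_obs()["ft_force"])
E
```

```text
time_s: 4.72
position: [0.5773, -0.1769, 0.1482]
eef_rot: [2.254, 1.569, 1.815]
ft_force: [-5.6, 4.6, 20.7]
gripper_width: 0.004
[-4.90593001  4.58946081 20.85733322]
```

View pics/w4.png

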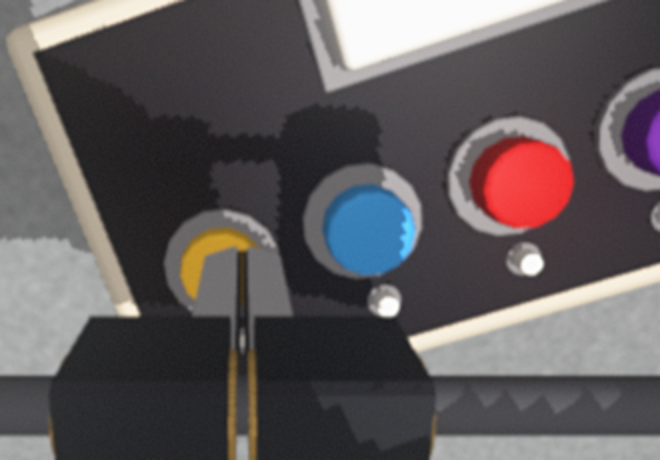

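The yellow key is bottomed at 20.7 N, with the fingers about 4 mm right of its centre and clear of the blue key at (370,230). Next is red.

```bash
python3 -m pendant '[[[0,-3.5,0,0,0,0,0],[0,-4.5,-0,0,0,0,0],[0,-4.5,4.7,-1.6,0,0,0],[0,-4.5,9.4,-3.3,0,0,0],[0,-4.5,9.4,-3.3,0,0,0]]]'
python3 - <<'E'
from h import *
w=grab_frame("wrist");cv2.imwrite("pics/w5.png",w["frame"])
for b in blob(w,(0,0,640,280),90,50):
  if b[3]>150: print(np.round(b,1),ray(w,b[0],b[1],.058).round(4))
print(get_obs()["position"],to_tool([.587,-.079,.058]),get_obs()["ft_force"])
E
```

```text
time_s: 5.4
position: [0.5879, -0.0739, 0.19]
eef_rot: [2.217, 1.567, 1.785]
ft_force: [-0.4, -0.4, -0.2]
gripper_width: 0.004
[ 435.7  183.    67.  1106. ] [0.5983 0.0216 0.058 ]
[ 373.2  202.2  138.  1012. ] [ 0.592  -0.0291  0.058 ]
[312.  216.4 179.  725. ] [ 0.5822 -0.0787  0.058 ]
[ 254.1  239.    95.  1068. ] [ 0.5798 -0.1305  0.058 ]
[ 197.4  256.2   29.  1134. ] [ 0.5735 -0.1811  0.058 ]
[ 0.58757174 -0.07738498  0.19008471] [ 3.50838939 -0.17488239  0.03031169] [-0.29408271 -0.66608156 -0.06430469]
```

View pics/w5.png

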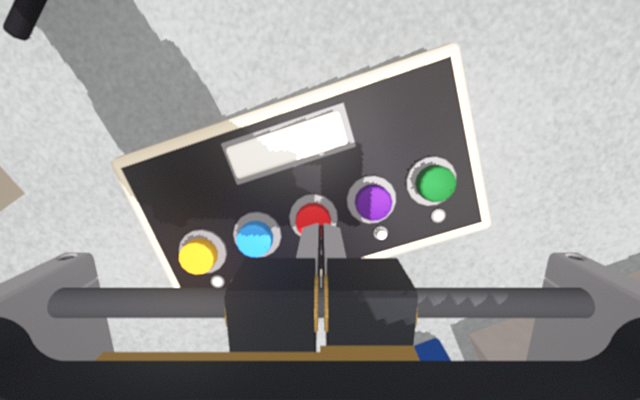

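The pins by yellow (218,282) and green (438,216) are flush, and purple's (380,234) stands. Red is at (313,217), so I'll shift about 4 mm left and press.

```bash
python3 -m pendant '[[[0,2,-0.4,0,0,0,0],[0,3.4,-0.4,0,0,0,0],[0,4.1,-0.4,0,0,0,0],[0,4.5,-0.4,0,0,0,0],[0,4.5,-0.4,0,0,0,0]]]'
python3 -m pendant '[[[0,-3.5,0,0,0,0,0],[0,-4.5,0,0,0,0,0],[0,-4.5,-1.3,-3.1,0,0,0],[0,-4.5,-2.1,-6.2,0,0,0],[0,-4.5,-2.1,-6.2,0,0,0]]]'
python3 - <<'E'
from h import *
w=grab_frame("wrist");cv2.imwrite("pics/w6.png",w["frame"])
for b in blob(w,(0,0,640,400),90,50):
  if b[3]>150: print(np.round(b,1),ray(w,b[0],b[1],.058).round(4))
print(get_obs()["position"],to_tool([.523,-.0715,.058]),get_obs()["ft_force"])
E
```

```text
time_s: 6.08
position: [0.5852, -0.0853, 0.1481]
eef_rot: [-1.677, 1.569, -2.119]
ft_force: [-6.0, -2.2, 21.8]
gripper_width: 0.005
time_s: 6.7
position: [0.5184, -0.0756, 0.1902]
eef_rot: [-2.876, 1.567, 2.966]
ft_force: [-0.2, 0.4, 0.3]
gripper_width: 0.007
[ 121.7   15.7  110.  1055. ] [ 0.3267 -0.1365  0.058 ]
[ 465.8  254.1   67.  1047. ] [0.5973 0.0219 0.058 ]
[412.1 268.6 138.  580. ] [ 0.5907 -0.0237  0.058 ]
[315.7 303.6  19.  253. ] [ 0.5863 -0.1126  0.058 ]
[325.9 303.9  19.  270. ] [ 0.5904 -0.1046  0.058 ]
[ 281.5  354.7   19.  3386. ] [ 0.6214 -0.1646  0.058 ]
[ 0.52040875 -0.07587859  0.19042232] [3.5421946  0.50676176 0.0551225 ] [0.80107015 0.29611203 0.95817503]
```

View pics/w6.png

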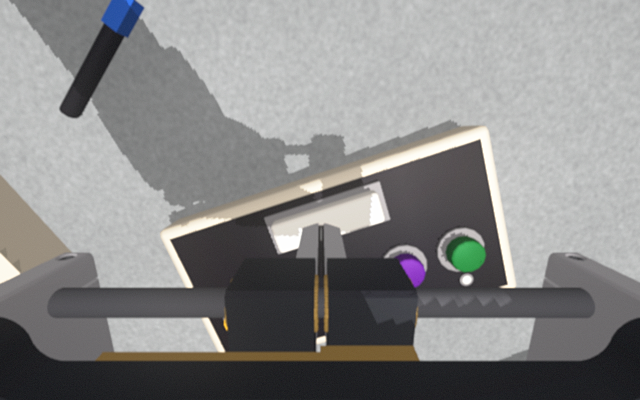

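The bar is at about (330,215), under the fingers. I can't see red's pin from here, so I'll check it in the scene camera before pressing start.

```bash
python3 - <<'E'
from h import *
w=grab_frame("scene");cv2.imwrite("pics/s2.png",cv2.resize(w["frame"][185:265,215:340],None,fx=6,fy=6,interpolation=2))
E
```

```text
(no output)
```

View pics/s2.png

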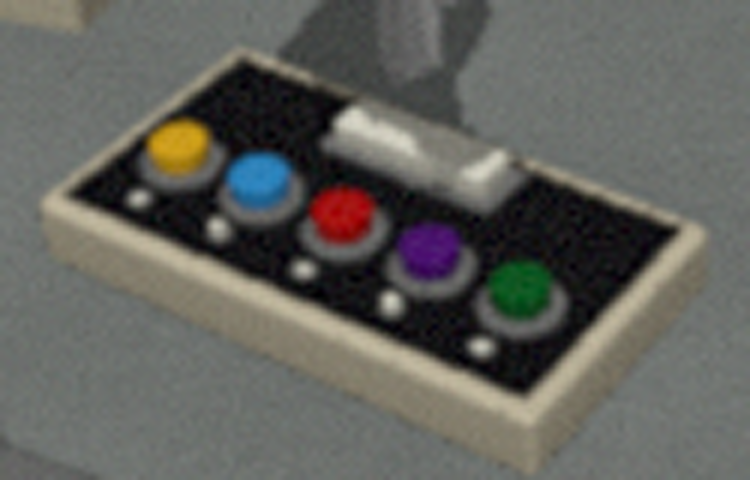

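The pins at yellow (140,198), red (303,268) and green (481,346) are low. Blue's (217,228) and purple's (392,303) stand taller. All the keys are up. Next I'll press the start bar and retreat.

```bash
python3 -m pendant '[[[0,2,0.5,0,0,0,0],[0,3.4,0.5,0,0,0,0],[0,4.1,0.5,0,0,0,0],[0,4.5,0.5,0,0,0,0],[0,4.5,0.5,0,0,0,0]]]'
python3 - <<'E'
from h import *
w=grab_frame("scene");cv2.imwrite("pics/s3.png",cv2.resize(w["frame"][185:265,215:340],None,fx=6,fy=6,interpolation=2))
E
python3 -m pendant '[[[0,-5,0,0,0,0,0],[0,-10,0,0,0,0,0],[0,-12,0,0,0,0,0],[0,-12,0,0,0,0,0]]]'
python3 - <<'E'
from h import *
w=grab_frame("scene");s=cv2.resize(w["frame"][185:265,215:340],None,fx=4.5,fy=4.5,interpolation=2)
q=cv2.resize(w["frame"][180:275,425:520],None,fx=2.3,fy=2.3,interpolation=2)
a=np.vstack([cv2.resize(cv2.imread("pics/s3.png"),None,fx=.3,fy=.3),q[:,:217]]) if 0 else s
out=np.zeros((590,790,3),np.uint8);out[:360,:562]=s;out[365:585,:218]=q[:220,:218];b=cv2.resize(cv2.imread("pics/s3.png"),(340,220));out[365:585,230:570]=b
cv2.imwrite("pics/s4.png",out);print(get_obs()["position"],get_obs()["ft_force"])
E
```

```text
time_s: 7.42
position: [0.5237, -0.0713, 0.1481]
eef_rot: [0.619, 1.569, 0.178]
ft_force: [-5.0, 1.6, 23.6]
gripper_width: 0.001
time_s: 7.98
position: [0.5238, -0.0718, 0.2671]
eef_rot: [0.307, 1.567, -0.135]
ft_force: [-0.1, 0.0, -0.1]
gripper_width: 0.004Traceback (most recent call last):
  File "<stdin>", line 5, in <module>
ValueError: could not broadcast input array from shape (218,218,3) into shape (220,218,3)
```

```bash
python3 - <<'E'
from h import *
w=grab_frame("scene")["frame"]
out=np.hstack([cv2.resize(w[185:265,215:340],(500,320)),cv2.resize(w[180:275,425:520],(290,320))])
cv2.imwrite("pics/s5.png",out);print(get_obs()["position"],get_obs()["ft_force"])
E
```

```text
[ 0.5225328  -0.07156829  0.26488864] [-0.31366642  0.01870688  0.64595276]
```

View pics/s5.png

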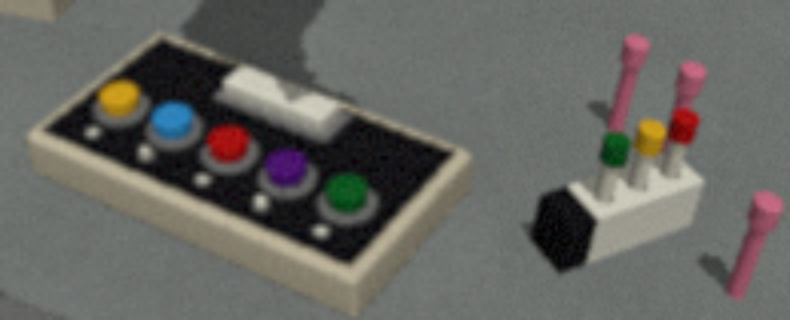

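All the keys and the bar are up. Blue's and purple's pins (146,153) and (261,202) still stand, and the tubes have not moved. Handing in.

```bash
python3 -c "
from bench import *
print(job_done())"
```

```text
the job is handed in; nothing more can be done
None
```

I pressed green, yellow, red (the rack's order from the black band) and then the white start bar, one at a time, with the fingers shut. I handed the job in at about 8 s of robot time.

- **Presses:** each press ended on the stop at about 21–24 N wrist force, with the fingertips at the bottomed height of about 51 mm. The yellow press was about 4 mm off the key's centre.
- **Last picture:** the green, yellow and red pins are down, and the light blue and purple pins still stand. All the keys and the bar are back up, the rack's tubes stand as before, and the gripper is clear of everything.
- **Disagreements:** the scene camera put the keys 5–8 mm from where the top camera did, probably because it also saw their sides. The wrist camera agreed with the top view to 1–3 mm, so I used those two.
- **Failed check:** one picture script crashed after the start press, and I retook the picture before handing in.

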